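# Make the inspection station ready for a new batch

## Task

First clear all the packing-wood offcuts into the yellow bin; then set each workpiece from the mat fully down in the nest that matches its shape. Only after that, turn the black lamp selector clockwise until its pointer rests at the green dot (two clicks up from off), and leave the ring gauge and the other things on the bench where they are.

Things in the scene. Friction and masses are not known exactly. Their poses are not given: they have to be found in the camera images.
- offcut1: Plain block of pale packing wood, 75 mm long (x) by 34 mm wide (y) by 30 mm high; origin: centre of its underside, x along its length. Loose wood, about 50 g. May be absent (None). Waste: belongs in the yellow bin.
- offcut2: Stepped offcut of brown packing wood (18 mm high at the +x end, 32 mm high over the 40 mm at the -x end), 70 mm long (x) by 34 mm wide (y) by 32 mm high; origin: centre of its underside, x along its length. Loose wood, about 50 g. May be absent (None). Waste: belongs in the yellow bin.
- offcut3: Plain block of rough plank wood, 65 mm long (x) by 36 mm wide (y) by 32 mm high; origin: centre of its underside, x along its length. Loose wood, about 50 g. May be absent (None). Waste: belongs in the yellow bin.
- offcut4: Stepped plywood offcut (22 mm high, 30 mm high over the 25 mm at the -x end), 80 mm long (x) by 34 mm wide (y) by 30 mm high; origin: centre of its underside, x along its length. Loose wood, about 50 g. May be absent (None). Waste: belongs in the yellow bin.
- flange: Workpiece: turned steel flange, a round disc 76 mm across and 16 mm thick with a round hub 36 mm across standing on it, 50 mm high in all; take it by the hub. Origin: centre of its underside, z up along the hub. About 0.4 kg. May be absent (None). Goes in nest_round.
- square_mount: Workpiece: brass mount, a square plate 62 x 62 x 16 mm with a square boss 36 x 36 mm standing on its middle (sides parallel to the plate's), 50 mm high in all; take it by the boss. Origin: centre of its underside, x and y along the square's sides. About 0.35 kg. May be absent (None). Goes in nest_square.
- bearing_block: Workpiece: grey bearing block, a base 84 mm long (x) by 46 mm wide (y) by 16 mm thick with a housing 44 mm (x) by 36 mm (y) on its middle, 50 mm high in all; take it across the housing's 36 mm. Origin: centre of its underside. About 0.4 kg. May be absent (None). Goes in nest_long.
- nest_round: Fixed aluminium nest plate 96 mm (x) by 116 mm (y) by 18 mm high, with a round pocket in its middle, 82 mm across, 12 mm deep, so that its floor is 6 mm above the bench; chamfered rim. Origin: centre of its underside, pocket on its z axis. The three nests stand in a row on the robot's left, in any order.
- nest_square: The like nest plate (96 x 116 x 18 mm, pocket floor 6 mm up) with a square pocket 68 x 68 mm, sides along its x and y. Origin: centre of its underside.
- nest_long: The like nest plate (96 x 116 x 18 mm, pocket floor 6 mm up) with an oblong pocket, 90 mm along its y and 52 mm along its x. Origin: centre of its underside.
- bin: Fixed yellow waste bin, open on top, 170 mm (x) by 200 mm (y) by 90 mm high outside, walls and floor 5 mm. Origin: centre of its underside.
- mat: Fixed blue work mat, 460 mm (x) by 430 mm (y), 3 mm thick, on the bench (z = 0); the workpieces and offcuts start on it. Origin: centre of its underside.
- lamp_box: Fixed green lamp unit, a box 130 x 130 x 60 mm; the black selector knob stands on its top. Round the knob, 50 mm from its axis, lie four coloured dots: white (off), white, green, red, clockwise. Origin: centre of its underside.
- lamp_knob_grip (a point): Grip point of the selector knob: on its vertical axis, 97 mm above the bench. The grip is a bar 49 mm long by 14 mm wide; its top is 7 mm above this point; its foot, a round flange 52 mm across, has its top 23 mm below it. The point turns with the knob: its x axis lies along the bar, and the white pointer line is at the -x end.
- lamp_knob (a joint): Angle of the knob in rad, growing clockwise seen from above. It clicks into four positions: 0 (off, white dot), 0.6 (white), 1.2 (green) and 1.8 (red), springing to the nearest when let go (torque under 0.15 N m); stops at about 0 and 1.85. It starts between 0 and 0.75, then settles at 0 or 0.6.
- ring_gauge: Bystander: dark steel ring gauge on the mat, 60 mm across, 24 mm high, 0.6 kg. Origin: centre of its underside.
- spirit_bottle: Bystander: clear bottle with red cap, 60 mm across, 150 mm high, on the mat's far edge. Origin: centre of its underside.
- gauge_case: Bystander: dark wooden case 70 x 140 x 40 mm, on the mat's far edge. Origin: centre of its underside.
- screwdriver: Bystander: screwdriver with orange handle lying along y on the mat's near edge, about 30 mm high. Origin: under the middle of it.
- setting_master: Bystander: steel cylinder 56 mm across, 60 mm high, on the mat's far edge. Origin: centre of its underside.

How it is judged:
By the outcome, as a careful person would: the job done as asked, in the order asked, and still so for the second after the job is handed in, with the robot touching nothing.
Of offcut1, offcut2, offcut3, offcut4 only 3 to 4 are there at a start; the rules pass over those that are not, and their reading is None.
Of flange, square_mount, bearing_block only 2 to 3 are there at a start; the rules pass over those that are not, and their reading is None.
At some moment in a run one of offcut1, offcut2, offcut3, offcut4, flange, square_mount, bearing_block may be knocked a few centimetres aside while the robot is not near it.
Once in a run the grip may slacken for a moment while it holds something.
It also fails if it takes over 210 s, if anything falls off the work surface, if the arm or the gripper's body presses on something with over 40 N, if the wrist force passes 120 N, or if a joint passes its speed limit or range.

## Robot

A 7-joint arm with a two-finger parallel gripper is mounted at the origin on the work surface. World frame = base frame: x ahead of the robot, y to its left, z up, the work surface at z = 0. Lengths are in m, angles in rad, forces in N, time in s.
With the tool pointing down it reaches from about 0.4 to 0.85 m from the base axis. Payload 6.9 kg.
Tool frame: the origin (TCP) lies midway between the tips of the shut fingers; the grasp point (between the pads) lies behind it (ctrl.pinch_z is the z of the grasp point in the tool frame, in m); z points along the fingers, y is the line along which they close (so a half turn about z gives the same grasp; the last joint's range is limited). The gripper opens to 85 mm and grips with 20 to 120 N. Pads are 22 mm wide; open, the fingers measure 114 mm over their backs; the gripper's body (76 mm by 85 mm) begins 54 mm behind the grasp point. The pads swing forward as they close: fully open they stand 13 mm farther back than shut.
Start: joints at [-1.03, 0.507, -0.238, 1.5, 0.126, 1.149, -0.155], TCP at [0.263, 0.567, 0.231] pointing down, gripper open.
Joint ranges: [-3.08, 3.08], [-0.24, 2.05], [-1.43, 1.35], [0, 2.5], [-1.52, 4.66], [0.17, 1.96], [-2.89, 2.89]. Speed limits (rad/s): [2.39, 2.39, 3.14, 3.14, 3.14, 3.14, 3.14].

## Interface

Orientations are given as a unit quaternion [w, x, y, z].
In Python, from station import ctrl, get_state, vision, ticket, models gives the robot as it stands. Calls block until the motion is done:
- ctrl.movep(position, orientation): joint-space move of the TCP to a pose.
- ctrl.movel(position, frame=None, max_speed=0.15): straight line of the TCP; frame=None keeps the orientation; max_speed is the mean speed in m/s.
- ctrl.set_joints(angles): joint-space move.
- ctrl.ungrasp() and ctrl.close_gripper(force=None): open the fingers fully, or close them until they stop; force is the grip in N (None keeps the last).
- ctrl.pause(seconds).
- ctrl.ik(position, orientation): joint angles nearest the present ones, or None.
- get_state(): the state.
- vision.grab_frame(name): name is "scene" or "top" or "wrist"; returns (picture, depth): 420x560x3 uint8, blue, green, red; 420x560 float32, m along the optical axis (not along the pixel's ray), 0 where there is no reading.
- vision.camera_info(name): a dict with "mtx" (3x3 intrinsics, pixels), "R" (3x3) and "t" (3): a world point X has camera coordinates R X + t; the wrist camera has in their place "hand_eye" (4x4, takes a point from camera to tool coordinates, whose origin is the TCP and whose axes are the flange's). Camera axes: x right, y down, z forward; pixel columns grow to the right and rows downward; lengths in m; the calibration is good to about 2 mm. The wrist camera is an equidistant fisheye: a pixel r from the principal point sees the ray r / f radians off the axis. A picture is of the moment at which its call begins: read the wrist's pose just before it. camera_info takes no time and is no camera call.
A pose or a line that the arm cannot do raises ctrl.Unreachable and nothing moves.
- ticket.close_job(): hands the job in; it is judged then, once.
Trained networks look in the newest picture that a camera, given by its name, has taken for a name from the list of things; names that differ only in an ending like _2 or _b are one class to them, and where a whole thing is asked for, a point or a joint stands for the part that bears it (a point fixed in the world has none). Each returns a list of dicts, best first, with "p" (0 to 1); they miss things now and then, are a little off and sometimes report something else, mostly with a low value. They report only what shows in the picture. A call takes as long as a camera call.
- models.recognise(camera, target): "point" ([column, row] in pixels, amid what is visible of it).
- models.masks_of(camera, target): "mask" (420x560 bool, what is visible of it) and "point" ([column, row] in pixels, amid what is visible of it).
The state is a dict: "time": time; "qpos": joint angles; "qd": joint speeds; "tau": joint torques, N m; "tcp_pos": TCP position; "eef_rot": TCP orientation; "contact_force": force on the tool from outside, world axes, zero at the start; "wrist_torque": the same for the moment, N m; "width": finger opening in m; "gripper_force": force on a finger pad.
Only numpy, scipy, OpenCV 4.12 (cv2) and the standard library are available. Lean on these libraries where they do the work, as an engineer would, in place of code of your own. Each camera call takes 0.05 s, during which the arm holds its last target. There are 200 camera calls.

## Working session

There is one attempt and no reset: what is moved stays moved. The work goes in short steps, each a Python script; the robot and the scene stay as the last script left them, time stands still between calls to the robot, and variables do not carry over. Pictures are saved under pics/ and viewed, at most 14 in all, crops included, and the job is handed in when it is done.

```bash
ls; mkdir -p pics; python3 - <<'E'
from station import ctrl,get_state,vision,models
import cv2,numpy as np
for n in("top","scene"):
    im,d=vision.grab_frame(n); cv2.imwrite(f"pics/{n}0.png",im)
    c=vision.camera_info(n); print(n,np.round(c["mtx"],1).tolist(),np.round(c["R"],3).tolist(),np.round(c["t"],3).tolist(),(d>0).mean())
print(ctrl.pinch_z,get_state()); c=vision.camera_info("wrist");print(c)
E
```

```text
pics
top [[480.4, 0.0, 285.6], [0.0, 480.4, 217.0], [0.0, 0.0, 1.0]] [[-0.027, -1.0, 0.015], [-0.987, 0.024, -0.159], [0.159, -0.019, -0.987]] [0.003, 0.551, 1.234] 0.9963010204081633
scene [[406.0, 0.0, 278.7], [0.0, 406.0, 209.1], [0.0, 0.0, 1.0]] [[-0.46, 0.888, -0.011], [0.637, 0.322, -0.7], [-0.618, -0.329, -0.714]] [0.262, -0.278, 1.3] 0.9960119047619047
-0.0187 {'time': 0.1, 'qpos': array([-1.03053719,  0.5082325 , -0.23750695,  1.50103167,  0.12571217,
        1.14891149, -0.15480938]), 'qd': array([-0.00074446, -0.00051172, -0.00037704, -0.0031358 ,  0.00013338,
        0.00111904, -0.00057504]), 'tau': array([-4.49023792e-03, -6.21830320e+01, -2.19419830e+00, -2.50204879e+01,
        1.25765428e-02,  7.91623257e-03,  6.65646439e-06]), 'tcp_pos': array([0.26313709, 0.56640786, 0.23052938]), 'eef_rot': array([-1.44629165e-04,  2.15678493e-01,  9.76464107e-01, -7.84289667e-04]), 'contact_force': array([ 0.44176693, -1.33180397, -0.71328372]), 'wrist_torque': array([ 0.0011618 ,  0.02376633, -0.06099685]), 'gripper_force': 0.0, 'width': 0.08544317262203147}
{'mtx': array([[325.1922621 ,   0.        , 273.90619742],
       [  0.        , 325.1922621 , 205.34604346],
       [  0.        ,   0.        ,   1.        ]]), 'hand_eye': array([[-3.24521452e-05, -9.62190845e-01, -2.72376168e-01,
         6.82949589e-02],
       [ 9.99999789e-01,  1.45404044e-04, -6.32796104e-04,
        -4.10441213e-04],
       [ 6.48475215e-04, -2.72376131e-01,  9.62190637e-01,
        -1.42904747e-01],
       [ 0.00000000e+00,  0.00000000e+00,  0.00000000e+00,
         1.00000000e+00]])}
```

View pics/top0.png

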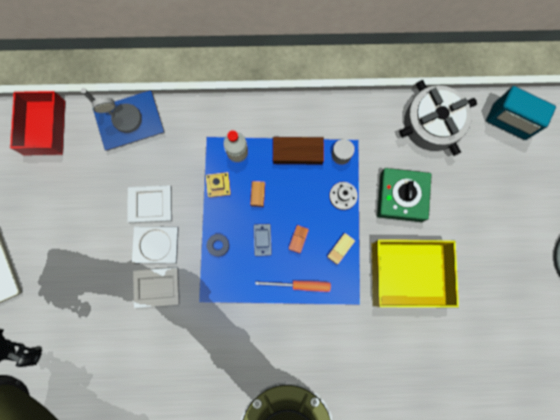

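View pics/scene0.png

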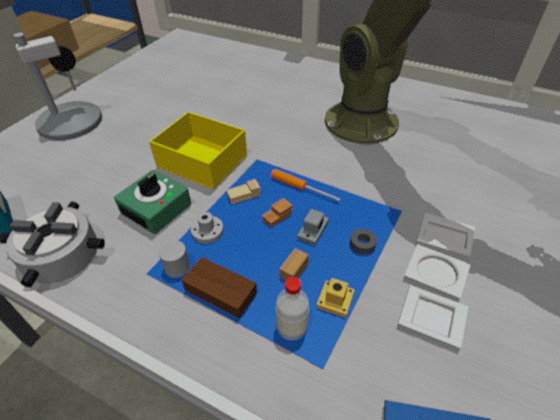

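The top view shows the square mount at (218,184), a plain offcut at (258,194), the flange (343,195), bearing block (262,240), brown stepped offcut (299,239), pale offcut (341,248) and ring gauge (218,245). The nests are at left: square (150,204), round (155,245), long (156,287). The bin is at (416,274) and the knob at (407,192).

```bash
cat > h.py <<'E'
from station import ctrl,get_state,vision,models,ticket
import cv2,numpy as np
from scipy.spatial.transform import Rotation as Rn
def rot(q): return Rn.from_quat(q,scalar_first=True).as_matrix()
def cloud(name):
    """picture and 420x560x3 world points (nan where no depth)"""
    s=get_state(); im,d=vision.grab_frame(name); c=vision.camera_info(name)
    K=c["mtx"]; v,u=np.mgrid[:420,:560]
    x=(u-K[0,2])/K[0,0]; y=(v-K[1,2])/K[1,1]
    if name=="wrist":
        r=np.hypot(x,y)+1e-9; k=np.tan(np.minimum(r,1.4))/r; x=x*k;y=y*k
    P=np.stack([x*d,y*d,d],-1); P[d<=0]=np.nan
    if name=="wrist":
        T=c["hand_eye"]; P=P@T[:3,:3].T+T[:3,3]; P=P@rot(s["eef_rot"]).T+s["tcp_pos"]
    else: P=(P-c["t"])@c["R"]
    return im,P
def find(name,t,P,near=None):
    """best mask -> its world points"""
    for m in models.masks_of(name,t):
        pts=P[m["mask"]]; pts=pts[np.isfinite(pts).all(1)]
        if len(pts)<15: continue
        c=np.median(pts,0)
        if near is not None and np.hypot(*(c[:2]-near))>0.08: continue
        return m["p"],m["point"],pts
    return None
def rect(pts,lo,hi=1):
    q=pts[(pts[:,2]>lo)&(pts[:,2]<hi)]
    if len(q)<5: return None
    (cx,cy),(w,h),a=cv2.minAreaRect((q[:,:2]*1000).astype(np.float32))
    a=np.radians(a)
    if h>w: w,h,a=h,w,a+np.pi/2
    return np.array([cx,cy])/1000,w,h,(a+np.pi/2)%np.pi-np.pi/2   # centre,len,width(mm),yaw of long side
def down(yaw):
    """tool down with closing axis (tool y) along world direction yaw"""
    Y=np.array([np.cos(yaw),np.sin(yaw),0]); Z=np.array([0,0,-1.]); X=np.cross(Y,Z)
    return Rn.from_matrix(np.stack([X,Y,Z],1)).as_quat(scalar_first=True)
def t(): return round(float(get_state()["time"]),1)
E
python3 - <<'E'
from h import *
im,P=cloud("top")
for n in "offcut1 offcut2 offcut3 offcut4 flange square_mount bearing_block ring_gauge nest_round nest_square nest_long bin lamp_box lamp_knob_grip".split():
    r=find("top",n,P)
    if r is None: print(n,None);continue
    p,pt,q=r; a=rect(q,-1); zt=np.percentile(q[:,2],95)
    print(n,round(p,2),np.round(pt),'med',np.round(np.median(q,0),3),'top',zt.round(3),[np.round(x,3) for x in a])
print(t())
E
```

```text
offcut1 0.75 [344. 249.] med [ 0.464 -0.155  0.026] top 0.035 [array([ 0.466, -0.159]), np.float64(86.011), np.float64(35.717), np.float64(-0.695)]
offcut2 0.75 [344. 249.] med [ 0.464 -0.155  0.026] top 0.035 [array([ 0.466, -0.159]), np.float64(86.011), np.float64(35.717), np.float64(-0.695)]
offcut3 0.75 [344. 249.] med [ 0.464 -0.155  0.026] top 0.035 [array([ 0.466, -0.159]), np.float64(86.011), np.float64(35.717), np.float64(-0.695)]
offcut4 0.75 [344. 249.] med [ 0.464 -0.155  0.026] top 0.035 [array([ 0.466, -0.159]), np.float64(86.011), np.float64(35.717), np.float64(-0.695)]
flange 0.74 [343. 194.] med [ 0.606 -0.168  0.02 ] top 0.055 [array([ 0.609, -0.171]), np.float64(73.35), np.float64(71.979), np.float64(-0.827)]
square_mount 0.94 [219. 186.] med [0.643 0.172 0.02 ] top 0.055 [array([0.652, 0.176]), np.float64(68.613), np.float64(66.757), np.float64(0.084)]
bearing_block 0.92 [263. 241.] med [0.49  0.053 0.022] top 0.055 [array([0.494, 0.054]), np.float64(82.351), np.float64(43.397), np.float64(-0.02)]
ring_gauge 0.7 [214. 244.] med [0.481 0.176 0.026] top 0.03 [array(
[... 266 characters left out ...]
 0.014] top 0.021 [array([0.601, 0.358]), np.float64(117.545), np.float64(97.717), np.float64(-1.546)]
nest_long 0.74 [158. 287.] med [0.376 0.339 0.014] top 0.021 [array([0.375, 0.339]), np.float64(117.781), np.float64(96.908), np.float64(-1.522)]
bin 0.94 [416. 271.] med [ 0.392 -0.352  0.006] top 0.089 [array([ 0.392, -0.339]), np.float64(201.79), np.float64(169.275), np.float64(1.543)]
lamp_box 0.6 [403. 196.] med [ 0.598 -0.324  0.06 ] top 0.086 [array([ 0.606, -0.331]), np.float64(134.474), np.float64(131.056), np.float64(-0.14)]
lamp_knob_grip 0.71 [409. 193.] med [ 0.603 -0.327  0.076] top 0.105 [array([ 0.604, -0.332]), np.float64(50.315), np.float64(48.041), np.float64(-0.096)]
0.8
```

```bash
python3 - <<'E'
from h import *
t0=t(); ctrl.movep([0.47,-0.02,0.27],down(np.pi/2)); print(t0,t(),np.round(get_state()["qpos"],2))
im,P=cloud("wrist"); cv2.imwrite("pics/w1.png",im)
for m in models.masks_of("wrist","offcut1"):
    q=P[m["mask"]];q=q[np.isfinite(q).all(1)]
    print("off",round(m["p"],2),np.round(m["point"]),[np.round(x,3) for x in rect(q,0.012) or []],np.percentile(q[:,2],[5,50,95]).round(3))
for n,lo in (("flange",.04),("square_mount",.04),("bearing_block",.04),("lamp_knob_grip",.095)):
    r=find("wrist",n,P)
    if r: print(n,round(r[0],2),np.round(r[1]),[np.round(x,3) for x in rect(r[2],lo) or []])
E
```

```text
0.8 3.1 [-0.05  0.23  0.05  1.82 -0.01  1.09  1.58]
off 0.74 [251. 193.] [array([ 0.495, -0.046]), np.float64(70.625), np.float64(33.079), np.float64(-0.371)] [0.008 0.034 0.036]
off 0.72 [332. 280.] [array([0.621, 0.062]), np.float64(66.7), np.float64(37.072), np.float64(-0.088)] [0.009 0.035 0.036]
off 0.71 [164. 168.] [array([ 0.466, -0.159]), np.float64(80.833), np.float64(34.802), np.float64(-0.68)] [0.011 0.026 0.034]
off 0.66 [508. 112.] [array([0.376, 0.336]), np.float64(119.328), np.float64(96.41), np.float64(-1.512)] [0.005 0.016 0.019]
flange 0.63 [252. 193.] []
bearing_block 0.59 [334. 190.] [array([0.495, 0.051]), np.float64(43.694), np.float64(36.904), np.float64(0.011)]
```

View pics/w1.png

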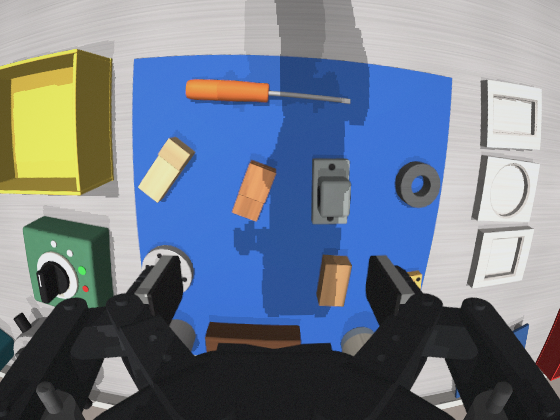

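The wrist view shows three offcuts: brown stepped (254,190), plank (334,280) and pale stepped (166,170). The network's fourth hit at (508,112) is the long nest, which I reject. Sizes agree with the list. I'll clear the offcuts now, taking a fresh look before each pick.

```bash
cat >> h.py <<'E'
def look(target,xy,yaw,lo,z=0.22):
    """hover near xy with closing axis yaw, re-measure the thing there"""
    q=down(yaw); X=rot(q)[:,0]
    ctrl.movep([*(np.array(xy)-0.03*X[:2]),z],q)
    im,P=cloud("wrist"); r=find("wrist",target,P,xy)
    return im,P,(rect(r[2],lo) if r else None)
def grasp(xy,yaw,z,force=60):
    q=down(yaw); ctrl.movep([*xy,max(z+0.07,0.10)],q); ctrl.movel([*xy,z],max_speed=0.15)
    ctrl.close_gripper(force)
def show(*a): print(*[np.round(x,3) for x in a])
E
cat > off.py <<'E'
import sys
from h import *
B=np.array([0.392,-0.339])
for xy,yaw,dy in ((.466,-.159),-.68,-.04),((.495,-.046),-.371,.04),((.621,.062),-.088,0.):
    for k in range(3):
        im,P,r=look("offcut1",xy,yaw+np.pi/2,0.012)
        if r is None or not(55<r[1]<95 and 28<r[2]<42): print("unsure",r); cv2.imwrite("pics/unsure.png",im); sys.exit()
        c,w,h,a=r; show(c,w,h,a); xy=c; yaw=a
        grasp(c,a+np.pi/2,0.007)
        w1=get_state()["width"]; ctrl.movel([*c,0.15],max_speed=0.25); w2=get_state()["width"]
        show(w1,w2,t())
        if w2<0.02: ctrl.ungrasp(); continue
        p=[B[0],B[1]+dy]
        ctrl.movep([*p,0.17],down(np.pi/2)); ctrl.movel([*p,0.09],max_speed=0.25)
        w3=get_state()["width"]; ctrl.ungrasp(); ctrl.movel([*p,0.17],max_speed=0.3); show(w3,t())
        if w3>0.02: break
E
python3 off.py
```

```text
[ 0.466 -0.159] 80.92 33.971 -0.684
0.033 0.033 6.8
0.033 9.2
[ 0.495 -0.046] 69.833 34.072 -0.383
0.033 0.033 13.2
0.033 15.7
[0.621 0.062] 65.012 35.182 -0.099
0.035 0.035 20.0
0.035 23.1
```

```bash
python3 - <<'E'
from h import *
im,P=cloud("top"); 
print([(round(m["p"],2),np.round(m["point"]).tolist()) for m in models.masks_of("top","offcut1")])
ims=[im]
for x,y,names in ((.50,.34,("nest_long","nest_round","nest_square")),(.62,.34,("nest_square","nest_round"))):
    ctrl.movep([x+.02,y,.22],down(np.pi/2))
    im,P=cloud("wrist"); ims.append(im)
    for n in names:
        r=find("wrist",n,P)
        if not r: print(n,None);continue
        q=r[2]; show(n,r[0],r[1],*rect(q,.014,.025)); show('   pocket',*rect(q,.002,.0085))
cv2.imwrite("pics/n1.png",np.hstack([cv2.resize(i[::],(400,300)) for i in (ims[0],ims[1])])); print(t())
E
```

```text
[(0.71, [392.0, 277.0]), (0.57, [428.0, 282.0]), (0.56, [413.0, 282.0])]Traceback (most recent call last):
  File "<stdin>", line 11, in <module>
  File "h.py", line 47, in show
    def show(*a): print(*[np.round(x,3) for x in a])
                          ~~~~~~~~^^^^^
    return _wrapfunc(a, 'round', decimals=decimals, out=out)
    return _wrapit(obj, method, *args, **kwds)
    result = getattr(arr, method)(*args, **kwds)
numpy._core._exceptions._UFuncNoLoopError: ufunc 'multiply' did not contain a loop with signature matching types (dtype('<U9'), dtype('float64')) -> None
```

All three offcuts are in the bin.

```bash
sed -i 's/^def show.*/def show(*a): print(*[x if isinstance(x,str) else np.round(x,3) for x in a])/' h.py
python3 - <<'E'
from h import *
ims=[]
for x,y,names in ((.50,.34,("nest_long","nest_round","nest_square")),(.62,.34,("nest_square","nest_round"))):
    ctrl.movep([x+.02,y,.22],down(np.pi/2))
    im,P=cloud("wrist"); ims.append(im)
    for n in names:
        r=find("wrist",n,P)
        if not r: print(n,None);continue
        q=r[2]; show(n,r[0],r[1],*rect(q,.014,.025)); p=rect(q,.002,.0085); show('   pocket',*(p or []))
cv2.imwrite("pics/n1.png",np.hstack([cv2.resize(i,(400,300)) for i in ims])); print(t())
E
```

```text
nest_long 0.59 [269.5  45.9] [0.376 0.336] 116.18 97.274 -1.517
   pocket [0.387 0.336] 92.372 75.173 -1.523
nest_round 0.83 [275.6 152.9] [0.49 0.34] 116.674 96.447 1.537
   pocket [0.49 0.34] 81.496 81.002 -0.792
nest_square 0.6 [290.9 242.5] [0.603 0.357] 116.375 97.028 -1.549
   pocket [0.596 0.359] 113.141 83.731 -1.547
nest_square 0.63 [291.  142.9] [0.603 0.357] 116.471 96.061 -1.542
   pocket [0.602 0.371] 96.155 68.64 -1.557
nest_round 0.68 [278.9  43.8] [0.49 0.34] 116.312 96.966 1.537
   pocket [0.494 0.34 ] 111.595 90.16 1.538
26.9
```

View pics/n1.png

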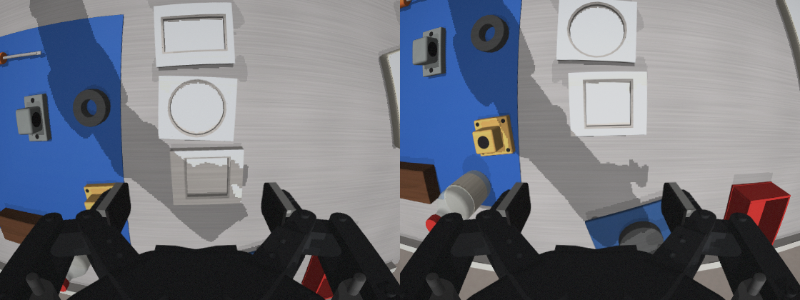

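The left view shows the long nest at the top, the round one in the middle and the square one at the bottom. The outlines measure 116x97 mm, which matches the list. The bottle stands near the square mount, so I'll check that clearance and the reach.

```bash
cat > wp.py <<'E'
import sys
from h import *
N={"flange":((.490,.340),-.034),"square_mount":((.603,.357),.025),"bearing_block":((.376,.336),.054)}
S={"flange":(.608,-.170),"square_mount":(.650,.175),"bearing_block":(.495,.052)}
def near(a,ref,per): return ref+(a-ref+per/2)%per-per/2
def place_yaw(n): return {"flange":np.pi/2,"square_mount":np.pi/2+N[n][1],"bearing_block":N[n][1]}[n]
def do(n,xy,dry=False):
    ny=place_yaw(n); nxy=N[n][0]; zg=.020
    im,P,r=look(n,xy,np.pi/2,.046)
    if r is None or not(30<r[2]<42 and r[1]<50): print("unsure",n,r); cv2.imwrite("pics/unsure.png",im); return False
    c,w,h,a=r; show(n,c,w,h,a)
    cy={"flange":np.pi/2,"square_mount":near(a,np.pi/2,np.pi/2),"bearing_block":near(a+np.pi/2,np.pi/2,np.pi)}[n]
    grasp(c,cy,zg,90); w1=get_state()["width"]
    ctrl.movel([*c,.15],max_speed=.2); w2=get_state()["width"]; show(w1,w2,t())
    if w2<.025: ctrl.ungrasp(); return False
    ctrl.movep([*nxy,.12],down(ny)); ctrl.movel([*nxy,zg+.021],max_speed=.15)
    f0=get_state()["contact_force"]
    for dz in (.016,.013,.010,.007,.0045):
        ctrl.movel([*nxy,zg+dz],max_speed=.05); s=get_state(); f=s["contact_force"]-f0
        if np.abs(f).max()>12: print("contact",dz,f.round(1),s["width"]); return "jam"
    show(s["tcp_pos"],f,s["width"],t())
    if s["width"]<.025: return False
    ctrl.ungrasp(); ctrl.movel([*nxy,.15],max_speed=.2); return True
if __name__=="__main__":
    for n in sys.argv[1:]: 
        k=do(n,S[n]); print(n,k)
        if k is not True: break
E
python3 - <<'E'
from wp import *
im,P=cloud("top")
for n in ("spirit_bottle","square_mount"):
    r=find("top",n,P); show(n,np.median(r[2],0),*rect(r[2],.05))
for n in N:
    for p,y in ((S[n],np.pi/2),(N[n][0],place_yaw(n))):
        for z in (.02,.15):
            q=ctrl.ik([*p,z],down(y)); print(n,z,None if q is None else np.round(q,2))
E
python3 wp.py flange
```

```text
spirit_bottle [0.729 0.115 0.102] [0.737 0.117] 59.136 50.437 -1.162
square_mount [0.641 0.17  0.021] [0.649 0.172] 36.125 35.122 0.1
flange 0.02 [ 0.37  0.74 -0.22  1.71  0.23  0.71  1.6 ]
flange 0.15 [ 0.37  0.59 -0.23  1.59  0.15  0.98  1.66]
flange 0.02 [-0.52  0.7  -0.21  1.81  0.23  0.65  0.71]
flange 0.15 [-0.48  0.54 -0.26  1.69  0.17  0.93  0.76]
square_mount 0.02 [-0.17  0.79 -0.22  1.59  0.22  0.79  1.08]
square_mount 0.15 [-0.16  0.65 -0.25  1.47  0.18  1.04  1.12]
square_mount 0.02 [-0.45  0.82 -0.23  1.5   0.22  0.84  0.84]
square_mount 0.15 [-0.43  0.69 -0.25  1.38  0.18  1.09  0.88]
bearing_block 0.02 [-0.02  0.6  -0.21  2.08  0.25  0.48  1.16]
bearing_block 0.15 [ 0.03  0.41 -0.26  1.95  0.14  0.81  1.26]
bearing_block 0.02 [-0.83  0.61  0.08  2.06 -0.1   0.47 -0.62]
bearing_block 0.15 [-0.85  0.41  0.1   1.93 -0.05  0.8  -0.66]
flange [ 0.612 -0.173] 34.253 33.8 0.0
0.034 0.034 31.6
[0.49  0.34  0.024] [-0.881  1.364  0.425] 0.034 35.5
flange True
```

```bash
python3 wp.py bearing_block square_mount
```

```text
bearing_block [0.532 0.072] 43.382 36.468 0.006
0.034 0.035 40.6
[0.376 0.336 0.024] [-0.373  0.709  0.633] 0.035 44.1
bearing_block True
square_mount [0.652 0.171] 35.9 35.2 0.1
0.035 0.035 49.7
[0.603 0.357 0.024] [0.737 1.189 0.475] 0.035 52.5
square_mount True
```

The bearing block had been knocked aside, and the fresh look caught it. Now I'll verify seating, then look at the knob.

```bash
python3 - <<'E'
from wp import *
ctrl.movep([.53,.30,.25],down(np.pi/2))
im,P=cloud("wrist")
for n in N:
    r=find("wrist",n,P)
    if not r: print(n,None); continue
    q=r[2]; show(n,*(rect(q,.048) or []),'top',np.percentile(q[:,2],95),'plate',np.median(q[(q[:,2]>.014)&(q[:,2]<.032),2]),*(rect(q,.019,.026) or []))
ctrl.movep([.63,-.33,.25],down(np.pi/2))
im2,P=cloud("wrist")
for n in ("lamp_knob_grip","lamp_box"):
    r=find("wrist",n,P)
    if r:
        q=r[2]; show(n,r[0],r[1],*(rect(q,.097,.11) or []))
im3,_=cloud("top")
print([(round(m["p"],2),np.round(m["point"]).tolist()) for m in models.masks_of("top","offcut1")],t())
cv2.imwrite("pics/k1.png",np.hstack([cv2.resize(i,(400,300)) for i in (im,im2)]))
E
```

```text
flange [0.489 0.339] 35.33 33.629 1.562 top 0.057 plate 0.022 [0.49  0.339] 74.837 74.439 -1.094
square_mount [ 0.734 -0.156] 53.595 23.141 -0.28 top 0.064 plate 0.024 [ 0.723 -0.159] 53.91 25.684 0.451
bearing_block [0.377 0.335] 43.141 36.412 -1.524 top 0.057 plate 0.022 [0.376 0.335] 83.348 46.732 -1.509
lamp_knob_grip 0.66 [266.6 162.5] [ 0.606 -0.336] 49.606 14.047 -0.139
lamp_box 0.59 [268.2 156.3] [ 0.606 -0.336] 49.606 14.047 -0.139
[(0.78, [410.0, 272.0]), (0.64, [234.0, 146.0]), (0.56, [395.0, 277.0]), (0.42, [277.0, 226.0]), (0.41, [426.0, 262.0])] 57.1
```

View pics/k1.png

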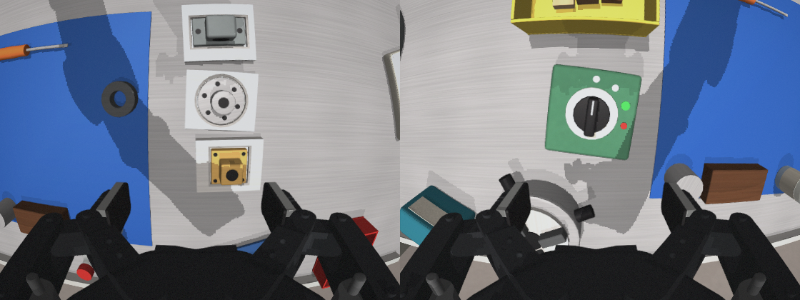

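The flange and bearing block are seated, with plate tops at 22 mm, and the square mount looks seated too. The knob at (592,114) points at the first white dot (596,79), so it is at off. Green is at (625,105), about 1.2 rad clockwise.

```bash
python3 - <<'E'
from h import *
c=[.606,-.336]; y0=-.139+np.pi/2
qs=[ctrl.ik([*c,.08],down(y0-a)) for a in (0,.6,1.2)]; print([None if q is None else q.round(2) for q in qs])
ctrl.movep([*c,.16],down(y0)); ctrl.movel([*c,.081],max_speed=.12); ctrl.close_gripper(60); print(get_state()["width"])
for a in np.arange(.15,1.201,.15):
    ctrl.movep([*c,.081],down(y0-a))
s=get_state(); show(s["width"],s["contact_force"],s["wrist_torque"],s["tcp_pos"],t())
ctrl.ungrasp(); ctrl.movel([*c,.2],max_speed=.2); ctrl.pause(.3)
ctrl.movep([.66,-.33,.25],down(np.pi/2))
im,P=cloud("wrist"); r=find("wrist","lamp_knob_grip",P); show(*rect(r[2],.097,.11),t())
im3,P3=cloud("top")
q=P3[np.isfinite(P3).all(2)]; b=q[(abs(q[:,0]-.603)<.07)&(abs(q[:,1]-.357)<.07)&(q[:,2]>.012)]
for lo,hi in ((.047,.07),(.0205,.028)): 
    k=b[(b[:,2]>lo)&(b[:,2]<hi)]; show(np.median(k[:,2]),*rect(k,0))
cv2.imwrite("pics/e1.png",np.hstack([cv2.resize(im,(400,300)),cv2.resize(im3,(400,300))]))
E
```

```text
[array([ 0.54,  0.74, -0.12,  1.48,  0.1 ,  0.92,  1.82]), array([ 0.47,  0.74,  0.01,  1.49, -0.01,  0.92,  1.31]), array([ 0.38,  0.75,  0.16,  1.49, -0.13,  0.92,  0.81])]
0.012417926937574542
0.013 [-3.081  4.287  6.913] [ 0.867  0.639 -0.011] [ 0.606 -0.335  0.081] 61.0Traceback (most recent call last):
  File "<stdin>", line 10, in <module>
TypeError: 'NoneType' object is not subscriptable
```

```bash
python3 - <<'E'
from h import *
ctrl.movep([.63,-.33,.25],down(np.pi/2))
im,P=cloud("wrist")
def box(P,x,y,h):
    q=P[np.isfinite(P).all(2)]; return q[(abs(q[:,0]-x)<h)&(abs(q[:,1]-y)<h)]
show(*rect(box(P,.606,-.336,.045),.097,.11),t())
im3,P3=cloud("top"); b=box(P3,.603,.357,.07)
for lo,hi in ((.047,.07),(.0205,.03)):
    k=b[(b[:,2]>lo)&(b[:,2]<hi)]; show(len(k),np.median(k[:,2]),*rect(k,0))
cv2.imwrite("pics/e1.png",np.hstack([cv2.resize(im,(400,300)),cv2.resize(im3,(400,300))]))
E
```

```text
[ 0.606 -0.335] 48.911 14.573 -1.334 64.2
191 0.055 [0.6   0.358] 36.933 35.231 1.568
268 0.022 [0.59  0.357] 113.456 111.938 -1.545
```

View pics/e1.png

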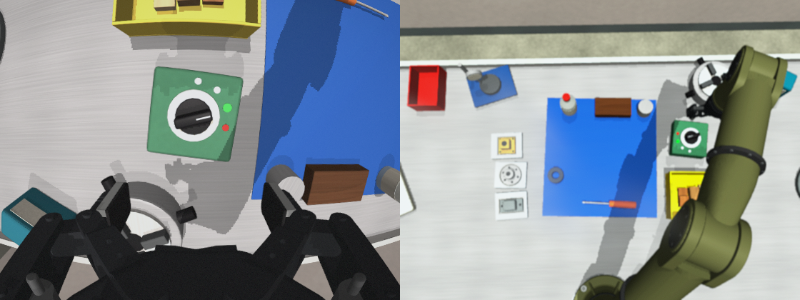

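The knob bar is at -1.334 rad, which is 1.195 rad clockwise of off, with the pointer at (210,118) towards green. The square mount's top is at 55 mm, so it is seated. The mat holds only the bystanders.

```bash
python3 -c "
from h import *
print(ticket.close_job())"
```

```text
the job is handed in; nothing more can be done
None
```

I've handed the job in, with no verdict returned: the three offcuts present are in the bin, all three workpieces are seated in their nests, the knob rests at green, and the ring gauge and other things were left alone.

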